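# Seat the capsule rack plate on its stand

### The job

The round plate of the coffee-capsule rack sits loose and high on its stand because its notch is not over the orange locating pin. Turn the plate with a fingertip until the notch meets the pin, then press the plate fully down onto the stand so that it locks. Do not lift the plate, and leave the mug, the sugar bowl and the sugar dispenser where they stand.

Things in the scene. Friction and masses are not known exactly. Their poses are not given: they have to be found in the camera images.
- stand: Fixed dark round drum, 208 mm across, 38 mm high, on a 3 mm black mat. Origin at the centre of its underside, z up; x points to the orange locating pin, 10 mm thick, domed, 10 mm above the drum top, 81 mm from the centre, hidden under the plate at the start. An orange block 10 mm wide on the drum's edge, 93 to 103 mm from the centre, shows where the pin is.
- pin (a point): Top of the dome of the orange locating pin, fixed to the stand, 48.3 mm above the stand's underside.
- plate: Loose aluminium disc, 180 mm across, 6 mm thick, 0.36 to 0.54 kg, capped by a black hub that turns freely on the stand's spindle. Origin at the centre of its underside; x points to the notch. Underside 49 mm above the stand's at the start, 38 mm when seated on the drum. A tight rubber collar under it holds it at any height; pressing it down takes 5 to 8 N. Off the notch the pin blocks that edge and it only tips.
- hub (a point): Centre of the flat top, 40 mm across, of the black hub in the middle of the plate: the place to press. It lies on the turning axis, 30 mm above the plate's underside, 10 mm above the rims of the rings.
- ring_1 (a point): Centre of the mouth of one of six black open rings (capsule wells) on the plate, 58 mm from its axis, at 30, 90, 150, 210, 270, 330 degrees counter-clockwise from the notch; this is the one at 30. Each is 54 mm wide outside, 47 mm inside, 14 mm deep, its floor the plate. A shut pair of fingertips in a ring, off its floor, can push the plate round either way with 1 to 2 N; it stays where it is left.
- notch (a point): Middle of the notch in the plate's edge, 81 mm from the axis, on the plate's upper face (24 mm below the hub's top). The notch is 18 mm wide and runs 20 mm in from the edge; a small orange dot on the plate lies just inward of it. The pin passes it with 4 mm to spare on either side.
- blue_mug: Loose blue mug, 85x117x96 mm high, standing behind the stand. Origin at the centre of its underside. To be left alone.
- sugar_bowl: Loose small glass bowl with sugar cubes, 77 mm across, 54 mm high, standing behind the stand. Origin at the centre of its underside. To be left alone.
- sugar_dispenser: Loose glass sugar dispenser with chrome spout, 72 mm across, 98 mm high, standing behind the stand. Origin at the centre of its underside. To be left alone.

How it is judged:
At the end, for the whole second after the job is handed in: The plate lies level (2 degrees) and at rest on the stand, down to within 2.5 mm of flush, centred (5 mm), its notch round the pin (within 8 mm); mug, bowl and dispenser stand upright and at rest (z of hub in the frame of stand below 0.0705 m and horizontal distance between hub and stand below 0.005 m and horizontal distance between notch and pin below 0.008 m and angle between plate's own z axis and vertical below 0.035 rad and linear speed of plate below 0.01 m/s and angular speed of plate below 0.05 rad/s and angle between each of blue_mug, sugar_bowl, sugar_dispenser's own z axis and vertical below 0.1 rad and linear speed of each of blue_mug, sugar_bowl, sugar_dispenser below 0.02 m/s); the robot touches nothing.
It fails at once if the plate is lifted (more than 6 mm above its starting height) (z of hub in the frame of stand above 0.085 m).
It fails at once if the blue mug is moved more than 25 mm or tipped (distance of blue_mug from where it was at the start of the episode above 0.025 m or angle between blue_mug's own z axis and vertical above 0.35 rad).
It fails at once if the sugar bowl is moved more than 25 mm or tipped (distance of sugar_bowl from where it was at the start of the episode above 0.025 m or angle between sugar_bowl's own z axis and vertical above 0.35 rad).
It fails at once if the sugar dispenser is moved more than 25 mm or tipped (distance of sugar_dispenser from where it was at the start of the episode above 0.025 m or angle between sugar_dispenser's own z axis and vertical above 0.35 rad).
It also fails if it takes over 48 s, if anything falls off the work surface, if the arm or the gripper's body presses on something with over 40 N, if the wrist force passes 120 N, or if a joint passes its speed limit or range.

### The arm

A 6-joint arm with a two-finger parallel gripper is mounted at the origin on a cart in front of the work surface, level with it; the furniture and walls round the work are solid. World frame = base frame: x ahead of the robot, y to its left, z up, the work surface at z = 0. Lengths are in m, angles in rad, forces in N, time in s.
With the tool pointing down it reaches from about 0.425 to 0.95 m from the base axis. Payload 3.5 kg.
Tool frame: the origin (TCP) lies at the very end of the fingers, on their centre line; the grasp point (between the pads) lies 19 mm behind it (tcp_to_grasp is the distance from the TCP to the grasp point, in m); z points along the fingers, y is the direction in which the jaws open and shut (so a half turn about z gives the same grasp; the last joint's range is limited). The gripper opens to 85 mm and grips with 20 to 120 N. Pads are 22 mm wide; open, the fingers measure 114 mm over their backs; the gripper's body (76 mm by 85 mm) begins 54 mm behind the grasp point. The pads swing forward as they close: fully open they stand 13 mm farther back than shut.
Start: joints at [1.004, 0.286, 1.577, -0, 1.279, -0.15], TCP at [0.273, 0.617, 0.231] pointing down, gripper open.
Joint ranges: [-2.77, 2.77], [-0.9, 2.22], [0.21, 2.48], [-1.53, 4.67], [0.24, 2.81], [-2.84, 2.84]. Speed limits (rad/s): [2.79, 2.79, 3.14, 3.14, 3.14, 3.14].

### API

Orientations are given as a unit quaternion [x, y, z, w].
In Python, from plant import * gives the robot as it stands. The module is installed in compiled form; this text tells all that it offers.
- The arm moves only by the tool arm_command, never from a script. Its argument "steps" is a list of rows, each a list of 3 entries, a list of its own where there are three numbers: the turn, a rotation vector about the tool's x, y, z in rad, then the shift along the tool's x, y, z in m, then the gripper command: -1 is shut, 1 is fully open, values between are in proportion. A call has 1 to 12 rows; each row is the pose to reach, as a shift and turn from the pose measured when the call began, along the tool's axes at that moment; what a row does not reach only later rows make up. A row lasts 1/8 s, in which the tool goes at most 62.5 mm and 10.7 degrees, less where a joint would pass 70% of its speed; a pose out of reach is approached as far as the arm can. A call with a gripper value outside its range is refused whole. The fingers move at their own pace and stop on an object; "force" is the grip in N (left out, the last holds). Time passes only in rows, so rows that repeat a pose let the fingers close. It gives the time, the measured TCP pose, the force and the opening at its end, in the units of the state.
- get_state(): the state, without advancing time (a new reading comes with each control period).
- read_camera(name): name is "scene" or "side" or "wrist"; returns a dict with "frame" (400x640x3 uint8, red, green, blue), "vfov" (degrees; the focal length in pixels is half the picture's height over the tangent of half this angle, whatever the lens; pixels are square), "cx", "cy" (the principal point, pixels), "position" and "rotation" of the camera in the world; the wrist camera has in their place "mount" (4x4, takes a point from camera to tool coordinates, whose origin is the TCP and whose axes are the flange's). Camera axes: x right, y up, looking along -z (the intrinsics and any distortion apply to the point x, -y, -z); pixel columns grow to the right and rows downward; lengths in m; the calibration is good to about 2 mm. A picture is of the moment at which its call begins: read the wrist's pose just before it. There is no depth.
- sign_off(): hands the job in, once; it reports no verdict.
The state is a dict: "time": time; "qpos": joint angles; "dq": joint speeds; "joint_efforts": joint torques, N m; "eef_pos": TCP position; "tcp_rot": TCP orientation; "contact_force": force on the tool from outside, world axes, zero at the start; "wrist_torque": the same for the moment, N m; "opening": opening from 0.0 (shut) to 1.0 (fully open).
Only numpy, scipy, OpenCV 4.12 (cv2) and the standard library are available. Lean on these libraries where they do the work, as an engineer would, in place of code of your own. Each camera call takes 0.05 s, during which the arm holds its last target.

## Working session

There is one attempt and no reset: what is moved stays moved. The work goes in short steps, Python scripts to look and compute and a tool call to move; the robot and the scene stay as the last step left them, time stands still between calls to the robot, and variables do not carry over. Pictures are saved under pics/ and viewed, and the job is handed in when it is done.

Besides the shell and the picture viewer there is one more tool, called after "Call:" as name(argument=value, ...), one argument or row to a line, values as JSON. arm_command: Moves the arm, as the interface text tells. Its arguments: {"type":"object","properties":{"steps":{"type":"array"},"force":{"type":"number"}},"required":["steps"]}

```bash
mkdir -p pics
python3 - <<'E'
from plant import *
import cv2
s=get_state()
for k in s: print(k,s[k])
for n in ["scene","side","wrist"]:
    c=read_camera(n)
    cv2.imwrite(f"pics/{n}0.png",c["frame"][:,:,::-1])
    print(n,{k:v for k,v in c.items() if k!="frame"})
E
```

```text
time 0.0
qpos [ 1.00400143e+00  2.87161366e-01  1.57815049e+00  1.11525942e-05
  1.27859760e+00 -1.50001062e-01]
dq [ 0.00101038 -0.00070845  0.00111936  0.0004291  -0.00231029 -0.00098567]
joint_efforts [-1.40007742e-03 -4.05997717e+01 -2.92616451e+01 -1.66140385e-04
  5.87533388e-03  3.96853281e-06]
eef_pos [0.27288199 0.61667723 0.2299644 ]
tcp_rot [ 2.06893207e-01  9.78362846e-01 -1.08292446e-03 -4.11336651e-04]
contact_force [-0.46335667  0.188108    0.92858465]
wrist_torque [ 0.00954014  0.001844   -0.04852194]
opening 1.0034007992893474
scene {'vfov': 43.77888822526203, 'cx': 315.906386099649, 'cy': 202.64699766525214, 'position': array([ 0.03996507, -0.25554236,  0.79512089]), 'rotation': array([ 0.34684399, -0.15929478, -0.39833558,  0.83405826])}
side {'vfov': 42.849942897720524, 'cx': 309.4775353718708, 'cy': 199.96632488036096, 'position': array([ 0.63028942, -0.48730397,  0.72305937]), 'rotation': array([0.39457571, 0.01009098, 0.02666841, 0.91842092])}
wrist {'vfov': 66.19151575312425, 'cx': 314.06027995277026, 'cy': 197.3119633234085, 'mount': array([[ 1.05956377e-03,  9.52370631e-01,  3.04941073e-01,
         7.78310287e-02],
       [ 9.99999432e-01, -1.04360202e-03, -2.15344095e-04,
         7.94627312e-05],
       [ 1.13149727e-04,  3.04941128e-01, -9.52371196e-01,
        -1.43267480e-01],
       [ 0.00000000e+00,  0.00000000e+00,  0.00000000e+00,
         1.00000000e+00]])}
```

View pics/scene0.png

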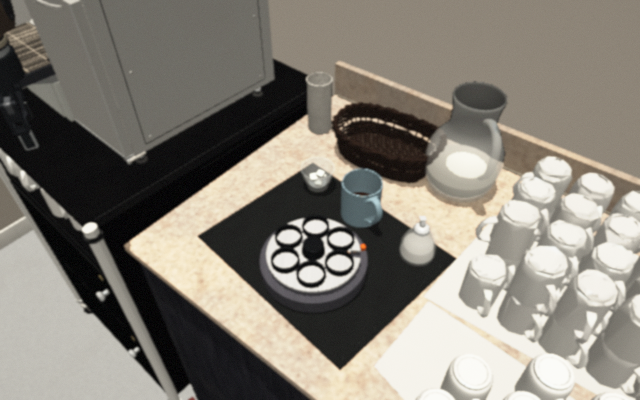

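View pics/side0.png

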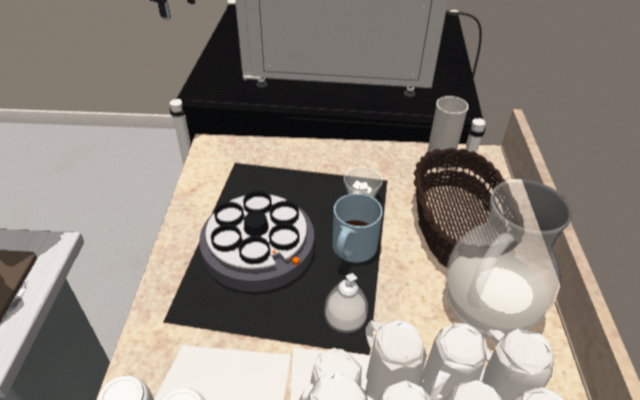

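View pics/wrist0.png

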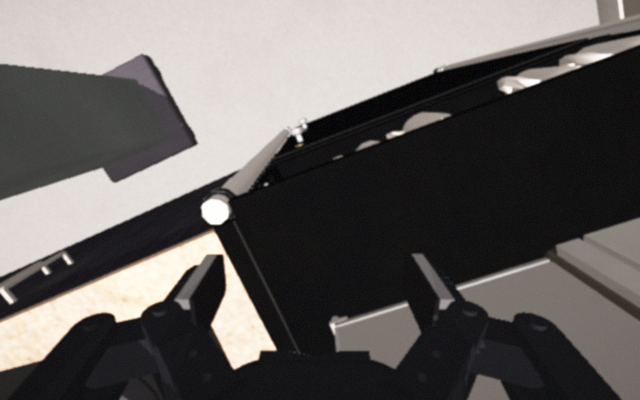

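The side view shows the stand's orange block near (296,261) and the plate's orange dot near (275,252). In the scene view the block is near (363,247). Next I'll measure these precisely.

```bash
cat > h.py <<'E'
from plant import *
import numpy as np, cv2
from scipy.spatial.transform import Rotation as R
def cam(n):
    s=get_state(); c=read_camera(n)
    h=c["frame"].shape[0]; c["f"]=h/2/np.tan(np.radians(c["vfov"])/2)
    if n=="wrist":
        M=np.array(c["mount"]); Rt=R.from_quat(s["tcp_rot"]).as_matrix()
        c["R"]=Rt@M[:3,:3]; c["p"]=np.array(s["eef_pos"])+Rt@M[:3,3]
    else:
        c["R"]=R.from_quat(c["rotation"]).as_matrix(); c["p"]=np.array(c["position"])
    return c
def ray(c,u,v):
    d=np.array([(u-c["cx"])/c["f"],-(v-c["cy"])/c["f"],-1.]); d=c["R"]@d
    return d/np.linalg.norm(d)
def onz(c,u,v,z):
    d=ray(c,u,v); return c["p"]+d*(z-c["p"][2])/d[2]
def proj(c,P):
    q=c["R"].T@(np.asarray(P)-c["p"]); return np.array([c["cx"]+c["f"]*q[0]/-q[2],c["cy"]-c["f"]*q[1]/-q[2]])
def save(c,name,box,k):
    x0,y0,x1,y1=box; im=cv2.resize(c["frame"][y0:y1,x0:x1,::-1],None,fx=k,fy=k,interpolation=cv2.INTER_CUBIC); cv2.imwrite("pics/"+name,im)
def orange(c):
    hsv=cv2.cvtColor(c["frame"],cv2.COLOR_RGB2HSV)
    m=((hsv[...,0]<17)&(hsv[...,1]>150)&(hsv[...,2]>110)).astype(np.uint8)
    n,l,st,ce=cv2.connectedComponentsWithStats(m)
    return [(st[i][:4].tolist(),int(st[i][4]),ce[i].round(1).tolist()) for i in range(1,n)]
E
python3 - <<'E'
from h import *
for n,b in [("scene",(240,200,380,320)),("side",(190,180,330,300))]:
    c=cam(n); save(c,n+"1.png",b,5); print(n,orange(c))
    hsv=cv2.cvtColor(c["frame"],cv2.COLOR_RGB2HSV)
    x0,y0,x1,y1=b
    # bright aluminium: filled ellipse of plate upper face
    m=np.zeros(hsv.shape[:2],np.uint8); m[y0:y1,x0:x1]=((hsv[y0:y1,x0:x1,2]>120)&(hsv[y0:y1,x0:x1,1]<60))
    nn,l,st,ce=cv2.connectedComponentsWithStats(m)
    for i in range(1,nn):
        if st[i][4]>100: print(st[i],ce[i])
E
```

```text
scene [([361, 243, 5, 7], 30, [363.0, 246.1])]
[288 218  16  13 107] [297.51401869 223.06542056]
[327 219  18  11 105] [333.73333333 223.91428571]
[304 220  23  14 252] [315.12301587 226.36904762]
[277 229  24  15 274] [288.40145985 236.14963504]
[329 231  24  16 280] [340.15       238.66428571]
[294 233  14  31 155] [300.97419355 250.04516129]
[ 265  234   96   59 1193] [305.60603521 272.66638726]
[317 236  16  31 165] [324.64848485 250.8969697 ]
[348 236  13  17 114] [355.09649123 245.6754386 ]
[273 252  25  17 317] [284.89274448 259.86119874]
[327 254  25  17 323] [338.9504644  262.51702786]
[298 265  26  18 348] [310.67241379 273.82758621]
[ 240  279   44   41 1005] [255.24477612 305.29651741]
side [([273, 251, 2, 2], 4, [273.5, 251.5]), ([292, 257, 7, 8], 46, [295.3, 260.3]), ([290, 258, 1, 1], 1, [290.0, 258.0])]
[ 190  180  117   89 2556] [227.7327856  227.40962441]
[246 197  24  13 235] [257.19148936 202.70638298]
[272 207  25  13 256] [283.953125 213.078125]
[217 208  25  14 258] [228.75581395 214.25968992]
[261 212  15  30 150] [268.2  226.38]
[237 220  12  20 104] [242.27884615 230.30769231]
[271 229  26  16 308] [283.81168831 236.65909091]
[214 230  26  16 306] [226.07843137 237.83006536]
[241 242  27  17 338] [254.17455621 249.73076923]
```

View pics/scene1.png

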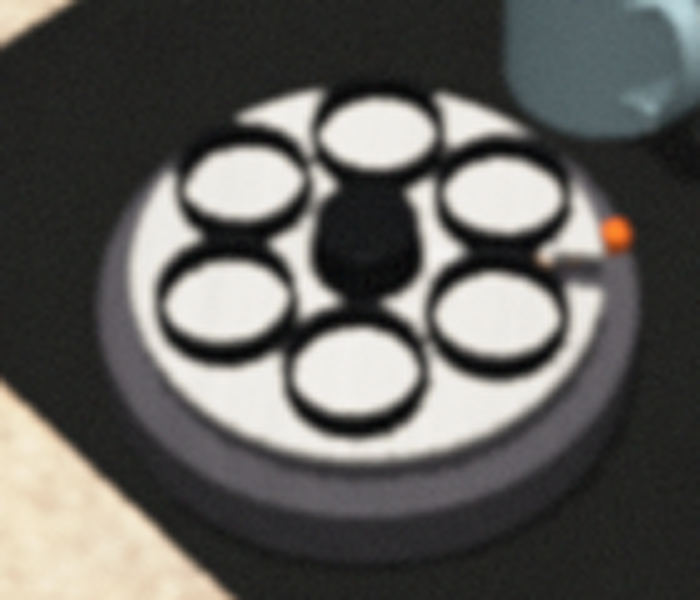

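View pics/side1.png

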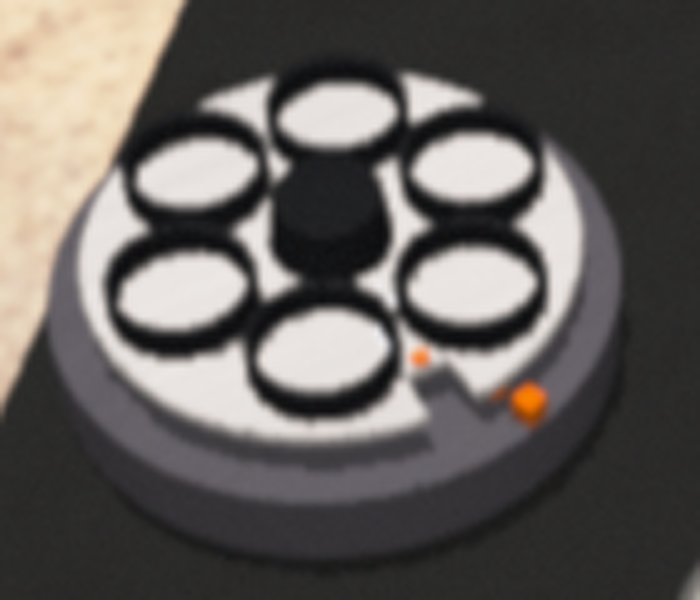

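```bash
cat >> h.py <<'E'
from scipy.optimize import least_squares
def platecentre(c,c0,z=0.058):
    hsv=cv2.cvtColor(c["frame"],cv2.COLOR_RGB2HSV)
    m=((hsv[...,2]>130)&(hsv[...,1]<70)).astype(np.uint8)
    v,u=np.nonzero(m)
    P=np.array([onz(c,a,b,z)[:2] for a,b in zip(u,v)])
    ok=np.linalg.norm(P-c0,axis=1)<.1
    pts=np.stack([u[ok],v[ok]],1).astype(np.int32)
    hull=cv2.convexHull(pts)[:,0]
    Q=np.array([onz(c,a,b,z)[:2] for a,b in hull])
    f=lambda x: np.linalg.norm(Q-x[:2],axis=1)-x[2]
    r=least_squares(f,[*c0,.09],loss="soft_l1",f_scale=.001)
    return r.x, np.abs(r.fun).mean(), len(Q)
E
python3 - <<'E'
from h import *
zt=.058
for n,hub in [("scene",(240+73.5,200+43)),("side",(190+65.5,180+42))]:
    c=cam(n)
    c0=onz(c,hub[0],hub[1],.082)[:2]; print(n,"hubguess",c0)
    x,e,k=platecentre(c,c0); print("plate",x,e,k)
    for o in orange(c):
        for z in (.058,.046): print(o, z, onz(c,*o[2],z)[:2])
    for i in range(3): pass
E
```

```text
scene hubguess [0.50006473 0.13518225]
plate [0.498254   0.13558624 0.09120966] 0.0002775224019370728 39
([361, 243, 5, 7], 29, [363.0, 246.2]) 0.058 [0.56874758 0.0690483 ]
([361, 243, 5, 7], 29, [363.0, 246.2]) 0.046 [0.57735592 0.07433249]
side hubguess [0.50249472 0.12567404]
plate [0.4988292  0.13408856 0.0917529 ] 0.0013023908678625096 36
([273, 251, 2, 2], 4, [273.5, 251.5]) 0.058 [0.53784789 0.08069704]
([273, 251, 2, 2], 4, [273.5, 251.5]) 0.046 [0.53617992 0.09094577]
([292, 256, 7, 9], 47, [295.3, 260.2]) 0.058 [0.57659688 0.06370869]
([292, 256, 7, 9], 47, [295.3, 260.2]) 0.046 [0.57562807 0.07365089]
([290, 258, 1, 1], 1, [290.0, 258.0]) 0.058 [0.56727397 0.06797476]
([290, 258, 1, 1], 1, [290.0, 258.0]) 0.046 [0.56613695 0.07799393]
```

```bash
cat >> h.py <<'E'
def tri(c1,p1,c2,p2):
    a,b=ray(c1,*p1),ray(c2,*p2); A=np.stack([a,-b],1)
    t=np.linalg.lstsq(A,c2["p"]-c1["p"],rcond=None)[0]
    A1=c1["p"]+a*t[0];B1=c2["p"]+b*t[1]; return (A1+B1)/2,np.linalg.norm(A1-B1)
def shift(P):
    s=get_state(); return R.from_quat(s["tcp_rot"]).as_matrix().T@(np.asarray(P)-s["eef_pos"])
E
python3 - <<'E'
from h import *
a=cam("scene");b=cam("side")
print("rail",tri(a,(92,231),b,(177,104)))
print("block",tri(a,(363,246.2),b,(295.3,260.2)))
print("mug top",tri(a,(361,180),b,(357,208)))
print(shift([.4455,.1586,.20]))
print(get_state()["time"])
E
```

```text
rail (array([0.26396356, 0.51046308, 0.06304365]), np.float64(0.005025875264026652))
block (array([0.57591476, 0.07316078, 0.04740851]), np.float64(0.0011161218818779627))
mug top (array([0.67911002, 0.15478802, 0.10007802]), np.float64(0.003112423831594611))
[-0.34319741 -0.34956217  0.03127393]
0.45
```

Call:
arm_command(
  steps=[
    [[0,0,0],[-0.034,-0.035,0.0],-1],
    [[0,0,0],[-0.069,-0.07,0.0],-1],
    [[0,0,0],[-0.103,-0.105,0.0],-1],
    [[0,0,0],[-0.137,-0.14,0.0],-1],
    [[0,0,0],[-0.172,-0.175,0.0],-1],
    [[0,0,0],[-0.206,-0.21,0.0],-1],
    [[0,0,0],[-0.24,-0.245,0.0],-1],
    [[0,0,0],[-0.275,-0.28,0.0],-1],
    [[0,0,0],[-0.309,-0.315,0.0],-1],
    [[0,0,0],[-0.343,-0.349,0.0],-1],
    [[0,0,0],[-0.343,-0.349,0.0],-1],
    [[0,0,0],[-0.343,-0.349,0.0],-1],
  ],
)

```text
time: 1.95
eef_pos: [0.4455, 0.1594, 0.2314]
tcp_rot: [0.207, 0.978, 0.0, -0.0]
contact_force: [-0.6, 0.2, -0.1]
opening: -0.0
```

Run:
```python
from h import *
s=get_state(); print(s["time"],s["eef_pos"],s["tcp_rot"],s["contact_force"],s["opening"],s["qpos"])
c=cam("wrist"); save(c,"w2.png",(0,0,640,400),1.25); print(orange(c))
```

```text
1.95 [0.44546758 0.15935143 0.23137829] [ 2.07189434e-01  9.78300831e-01  1.34771458e-04 -7.02777627e-05] [-0.58777902  0.21760013 -0.07720862] -0.00023239540968940977 [ 1.28451164e-01 -1.72550425e-01  2.05664985e+00  3.16254505e-04
  1.25753672e+00 -1.02504027e+00]
[]
```

View pics/w2.png

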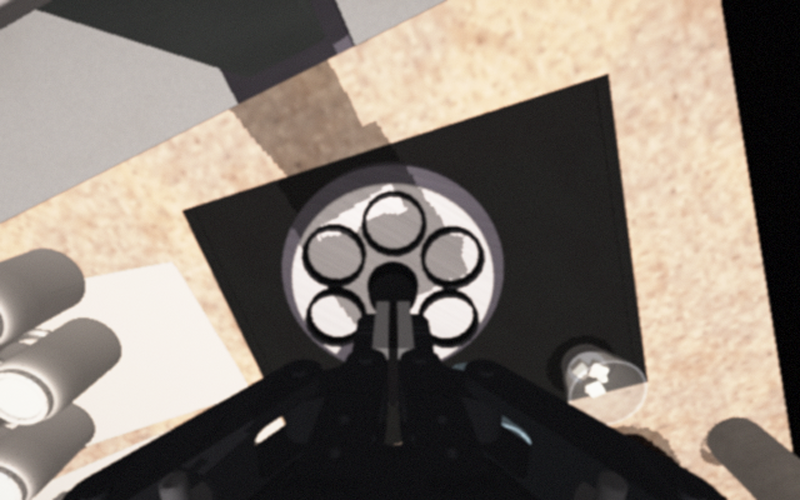

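The wrist picture shows the plate below, with the hub at (393,287) and the nearest ring at (394,222) in the enlarged view. The fingers hide the notch. I'll cast the visible rings to the rim plane.

Run:
```python
from h import *
c=cam("wrist")
for p in [(394,222),(334,254),(453,255),(336,316),(449,316)]:
    P=onz(c,p[0]/1.25,p[1]/1.25,.072)[:2]; d=P-np.array([.4985,.135]); print(P,np.linalg.norm(d),np.degrees(np.arctan2(d[1],d[0])))
print("hub",onz(c,393/1.25,287/1.25,.082))
for T in ([.4455,.1594,.10],[.4455,.1594,.065]): print(shift(T))
```

```text
[0.44398827 0.1618209 ] 0.06075269186607035 153.8018583323157
[0.44894116 0.10502354] 0.05791948311912015 -148.8316805791742
[0.48976379 0.19546439] 0.06109226102839337 98.22149525950695
[0.50126483 0.08095632] 0.05411435231648849 -87.07134465533653
[0.54133225 0.17186846] 0.05651446913419499 40.720684252089264
hub [0.49209119 0.13974173 0.082     ]
[-0.00060057 -0.00049447  0.13126647]
[-0.00060928 -0.00049521  0.16626647]
```

Call:
arm_command(
  steps=[
    [[0,0,0],[0.001,0,0.03],-1],
    [[0,0,0],[0.001,0,0.06],-1],
    [[0,0,0],[0.001,0,0.09],-1],
    [[0,0,0],[0.001,0,0.12],-1],
    [[0,0,0],[0.001,0,0.135],-1],
    [[0,0,0],[0.001,0,0.145],-1],
    [[0,0,0],[0.001,0,0.15],-1],
    [[0,0,0],[0.001,0,0.15],-1],
  ],
)

```text
time: 3.05
eef_pos: [0.4446, 0.1606, 0.0817]
tcp_rot: [0.206, 0.979, 0.0, 0.0]
contact_force: [0.1, 0.2, 0.3]
opening: 0.002
```

Run:
```python
from h import *
for n,b in [("scene",(240,170,380,290)),("side",(190,150,330,270))]:
    c=cam(n); save(c,n+"3.png",b,5)
print(get_state()["contact_force"])
```

```text
[0.15147282 0.17808322 0.00440514]
```

View pics/scene3.png

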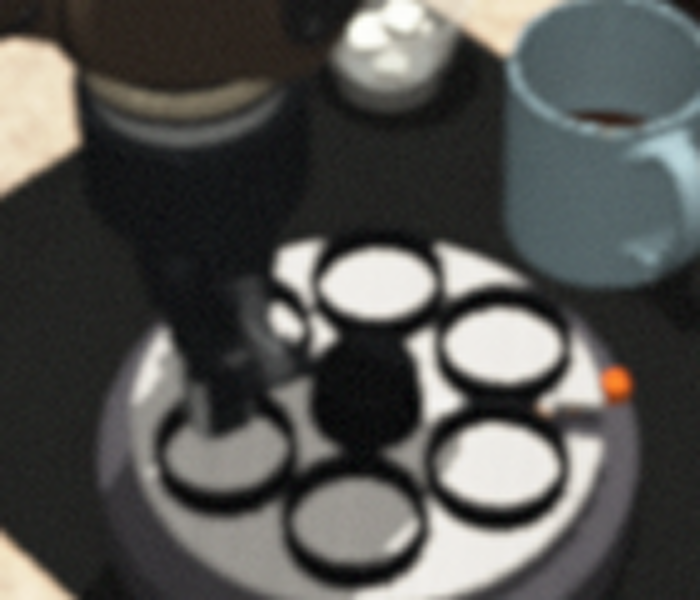

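View pics/side3.png

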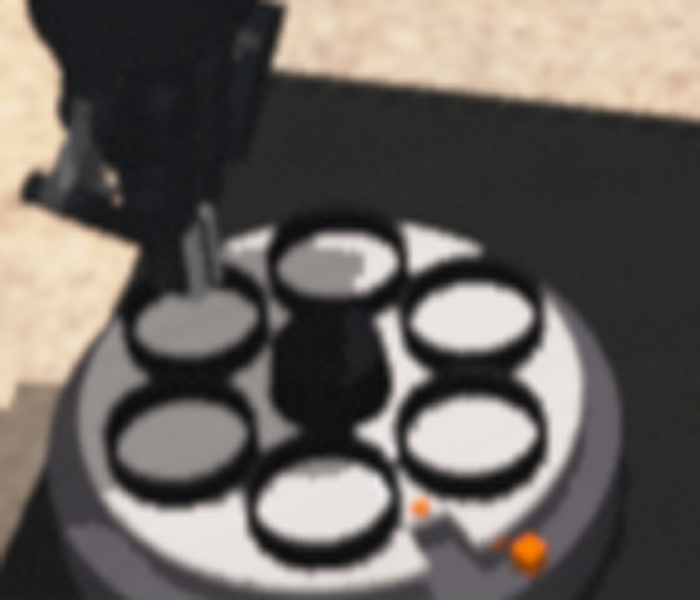

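Run:
```python
from h import *
ct=np.array([.4975,.136])
for n,o in [("scene",(240,170)),("side",(190,150))]:
    c=cam(n); s=get_state()
    print(n,"tcp",(proj(c,s["eef_pos"])-o)*5)
    for a in (156,216,96): 
        q=ct+.058*np.array([np.cos(np.radians(a)),np.sin(np.radians(a))]); print(a,(proj(c,[*q,.072])-o)*5)
    print("hub",(proj(c,[*ct,.082])-o)*5)
print(s["eef_pos"],shift([.444,.16,.066]))
```

```text
scene tcp [218.53223312 421.60073415]
156 [221.36869181 440.84247697]
216 [352.0979654  509.36249808]
96 [236.47189146 322.57837391]
hub [361.45479137 368.05572667]
side tcp [181.22278571 283.53160137]
156 [182.97053511 305.1417258 ]
216 [171.2270126 423.0218852]
96 [324.27058583 245.93620834]
hub [317.32429268 338.33895429]
[0.44482079 0.16053621 0.08203862] [ 0.00055171 -0.00083545  0.01603734]
```

The tip hangs over the near ring, close to its centre in both views: (220,425) in the scene crop and (200,295) in the side crop. I'll lower it into the ring.

Call:
arm_command(
  steps=[
    [[0,0,0],[0.0,0,0.006],-1],
    [[0,0,0],[0.0,0,0.012],-1],
    [[0,0,0],[0.0,0,0.016],-1],
    [[0,0,0],[0.0,0,0.017],-1],
  ],
)

```text
time: 3.75
eef_pos: [0.4444, 0.1605, 0.0644]
tcp_rot: [0.206, 0.978, 0.0, 0.0]
contact_force: [0.5, -0.6, -0.6]
opening: 0.004
```

Call:
arm_command(
  steps=[
    [[0,0,0],[0.0,-0.003,0.0],-1],
    [[0,0,0],[-0.0005,-0.006,0.0],-1],
    [[0,0,0],[-0.001,-0.009,0.0],-1],
    [[0,0,0],[-0.0012,-0.012,0.0],-1],
    [[0,0,0],[-0.002,-0.015,0.0],-1],
    [[0,0,0],[-0.0025,-0.017,0.0],-1],
    [[0,0,0],[-0.0025,-0.017,0.0],-1],
  ],
)

```text
time: 4.62
eef_pos: [0.4402, 0.1439, 0.0646]
tcp_rot: [0.206, 0.978, 0.0, 0.0]
contact_force: [0.9, 1.4, 0.6]
opening: 0.001
```

```bash
cat >> h.py <<'E'
CT=np.array([.4985,.135])
def angs(tag,z=.058):
    s=get_state(); print("t",s["time"],"pos",s["eef_pos"].round(4),"F",np.round(s["contact_force"],2))
    c=cam("side"); save(c,f"side{tag}.png",(190,180,330,300),5)
    for o in orange(c):
        zz=.047 if o[1]>15 else z
        P=onz(c,*o[2],zz)[:2]; d=P-CT; print(o[1],o[2],np.linalg.norm(d).round(4),np.degrees(np.arctan2(d[1],d[0])).round(1))
    return c
E
python3 -c "
from h import *
angs('4')"
```

```text
t 4.625 pos [0.4402 0.1439 0.0646] F [0.86 1.38 0.6 ]
3 [275.7, 250.3] 0.0669 -50.2
47 [295.3, 260.2] 0.0991 -38.8
3 [288.0, 258.7] 0.095 -46.4
```

View pics/side4.png

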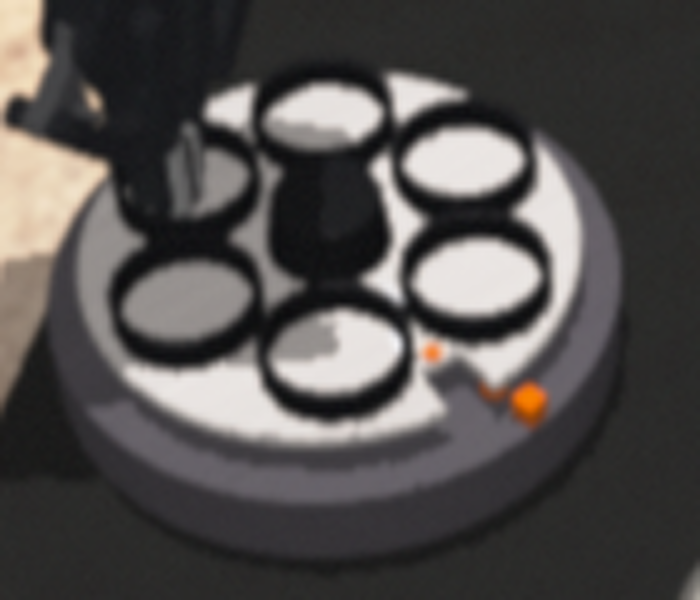

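The plate has begun to turn: the dot is at (276,250), −50.2°, and the block stays at −38.8°. About 11° remain, so I'll continue in an arc.

Call:
arm_command(
  steps=[
    [[0,0,0],[-0.0008,-0.0025,0.0],-1],
    [[0,0,0],[-0.0017,-0.005,0.0],-1],
    [[0,0,0],[-0.0026,-0.0075,0.0],-1],
    [[0,0,0],[-0.0033,-0.0092,0.0],-1],
    [[0,0,0],[-0.0033,-0.0092,0.0],-1],
  ],
)

```text
time: 5.3
eef_pos: [0.4399, 0.134, 0.065]
tcp_rot: [0.206, 0.978, 0.0, 0.001]
contact_force: [0.5, 1.4, 1.9]
opening: -0.003
```

```bash
python3 -c "
from h import *
angs('5')"
```

```text
t 5.3 pos [0.4399 0.134  0.065 ] F [0.54 1.36 1.92]
3 [280.3, 247.3] 0.0667 -41.4
33 [288.4, 255.1] 0.0825 -38.7
44 [295.4, 260.3] 0.0994 -38.9
```

View pics/side5.png

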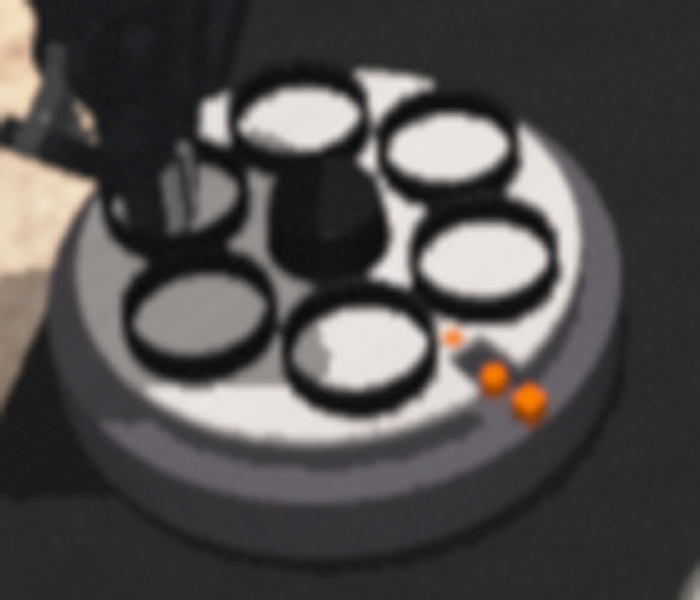

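The pin is now visible at (288,255) between dot and block. The dot is at −41.4° against −38.8°, so about 2.3° are left.

Call:
arm_command(
  steps=[
    [[0,0,0],[-0.0004,-0.001,0.0],-1],
    [[0,0,0],[-0.0009,-0.002,0.0],-1],
    [[0,0,0],[-0.0009,-0.002,0.0],-1],
  ],
)

```text
time: 5.72
eef_pos: [0.4402, 0.1319, 0.065]
tcp_rot: [0.206, 0.978, 0.0, 0.001]
contact_force: [3.3, 2.3, 3.0]
opening: -0.002
```

Run:
```python
from h import *
c=angs('6'); save(c,"side6b.png",(255,225,315,275),12)
f=c["frame"].astype(float)
w=np.clip(f[...,0]-1.3*f[...,2]-10,0,None)[240:253,272:288] if 0 else np.clip(f[...,0]-f[...,2]-40,0,None)[242:251,274:286]
v,u=np.mgrid[242:251,274:286]
p=((w*u).sum()/w.sum(),(w*v).sum()/w.sum())
d=onz(c,*p,.058)[:2]-CT; print(p,np.degrees(np.arctan2(d[1],d[0])))
```

```text
t 5.725 pos [0.4402 0.1319 0.065 ] F [3.34 2.28 2.96]
4 [281.5, 246.5] 0.0669 -39.1
29 [288.7, 254.9] 0.0826 -38.2
42 [295.3, 260.2] 0.0991 -38.8
(np.float64(281.3032945736434), np.float64(246.46996124031008)) -39.25067837596996
```

View pics/side6b.png

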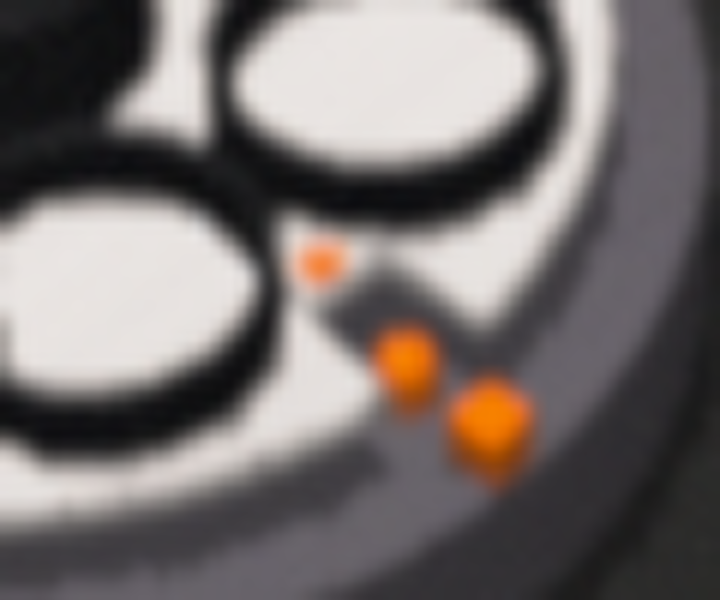

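The dot is now at −39.2° against −38.5° for pin and block, so the notch stands over the pin. I'll back the finger off inside the ring, then raise it.

Call:
arm_command(
  steps=[
    [[0,0,0],[0.001,0.003,0.0],-1],
    [[0,0,0],[0.0024,0.006,0.0],-1],
    [[0,0,0],[0.0024,0.006,-0.005],-1],
    [[0,0,0],[0.0024,0.006,-0.02],-1],
    [[0,0,0],[0.0024,0.006,-0.045],-1],
    [[0,0,0],[0.0024,0.006,-0.075],-1],
    [[0,0,0],[0.0024,0.006,-0.085],-1],
    [[0,0,0],[0.0024,0.006,-0.085],-1],
  ],
)

```text
time: 6.78
eef_pos: [0.4406, 0.1384, 0.1509]
tcp_rot: [0.206, 0.978, 0.001, 0.002]
contact_force: [-0.1, 0.7, -1.0]
opening: 0.001
```

Run:
```python
from h import *
c=angs('7'); save(c,"side7b.png",(195,180,325,275),6)
c=cam("scene"); save(c,"scene7.png",(250,200,380,300),6); print(orange(c))
for P in ([.4975,.136,.15],[.4975,.136,.09]): print(shift(P))
# predicted notch corners at plate angle A, side
c=cam("side")
for A in (-38.6,):
  a=np.radians(A); e=np.array([np.cos(a),np.sin(a)]); t=np.array([-e[1],e[0]])
  for r,w in((.07,-.009),(.07,.009),(.089,-.009),(.089,.009)): print(r,w,(proj(c,[*(CT+r*e+w*t),.058])-(195,180))*6)
```

```text
t 6.775 pos [0.4406 0.1384 0.1509] F [-0.06  0.74 -1.02]
3 [281.3, 246.7] 0.067 -39.6
31 [288.5, 255.0] 0.0825 -38.5
45 [295.4, 260.2] 0.0993 -38.8
[([360, 243, 6, 7], 32, [362.7, 246.2]), ([352, 246, 5, 3], 13, [354.0, 246.8])]
[-0.05403997  0.02137375 -0.00085229]
[-0.05400188  0.02134424  0.05914769]
0.07 -0.009 [506.2588773  420.97250076]
0.07 0.009 [549.76566901 385.8371139 ]
0.089 -0.009 [554.31783636 455.08260766]
0.089 0.009 [597.74560568 419.19962162]
```

View pics/side7b.png

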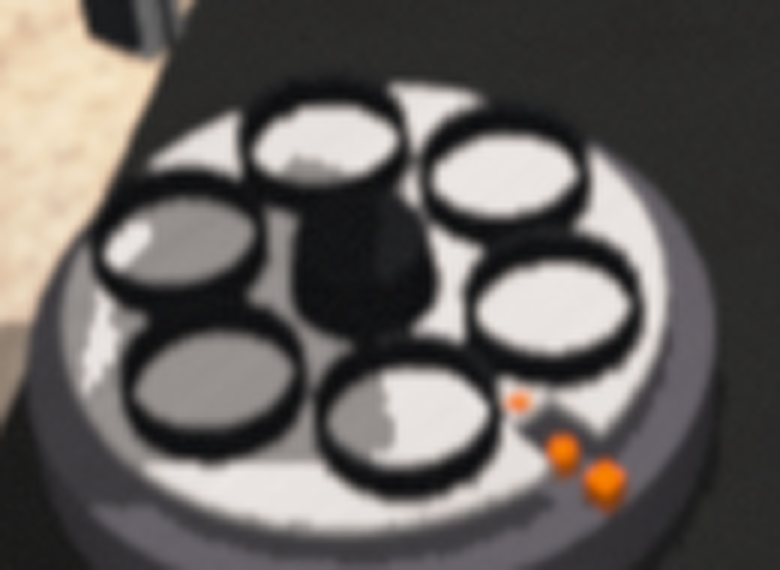

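View pics/scene7.png

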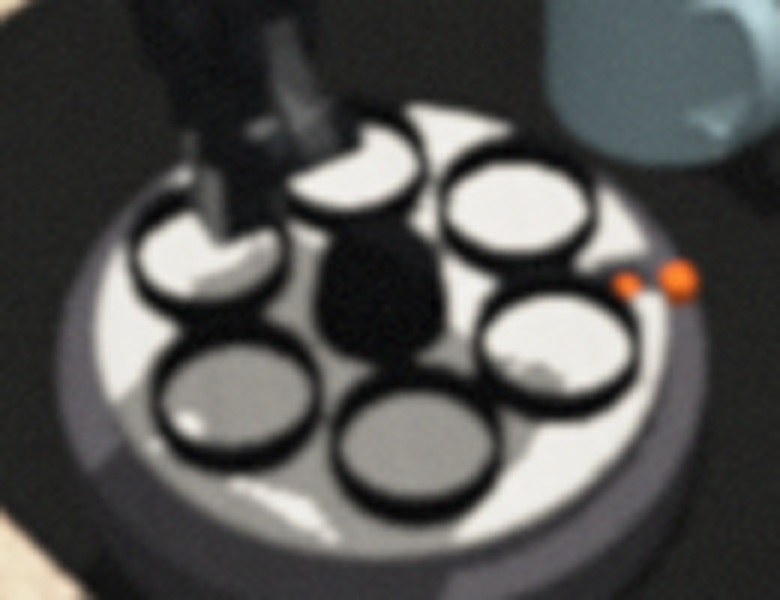

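The side view has the dot at (281,247), −39.6°, and the pin at −38.5°, which is within the ±2.8° of play. The scene view shows the pin inside the notch at (354,247). I'll move over the hub.

Call:
arm_command(
  steps=[
    [[0,0,0],[-0.027,0.011,0.0],-1],
    [[0,0,0],[-0.054,0.0214,0.0],-1],
    [[0,0,0],[-0.054,0.0214,0.02],-1],
    [[0,0,0],[-0.054,0.0214,0.045],-1],
    [[0,0,0],[-0.054,0.0214,0.058],-1],
    [[0,0,0],[-0.054,0.0214,0.06],-1],
    [[0,0,0],[-0.054,0.0214,0.06],-1],
  ],
)

```text
time: 7.8
eef_pos: [0.4976, 0.1361, 0.0891]
tcp_rot: [0.206, 0.978, 0.0, 0.0]
contact_force: [0.1, 0.3, -0.2]
opening: 0.001
```

Run:
```python
from h import *
c=angs('8')
c=cam("scene"); save(c,"scene8.png",(250,200,380,300),6)
```

```text
t 7.8 pos [0.4976 0.1361 0.0891] F [ 0.11  0.31 -0.23]
3 [281.3, 246.7] 0.067 -39.6
29 [288.6, 255.4] 0.0832 -38.8
45 [295.4, 260.3] 0.0994 -38.9
```

View pics/side8.png

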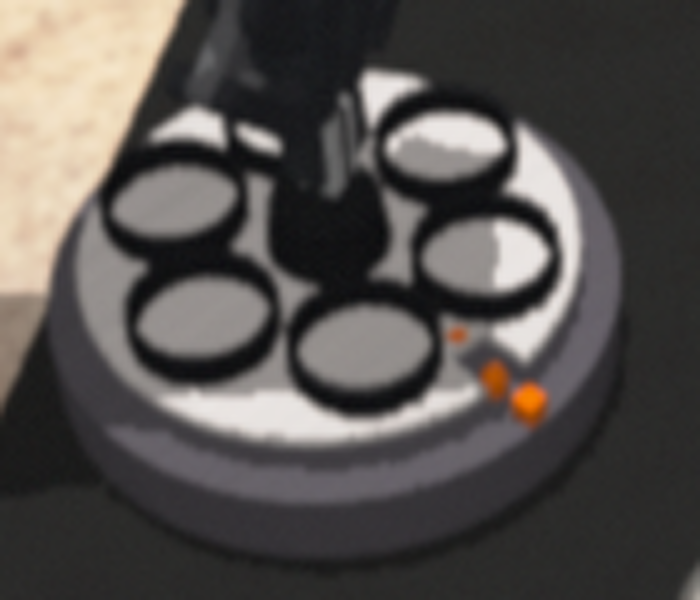

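View pics/scene8.png

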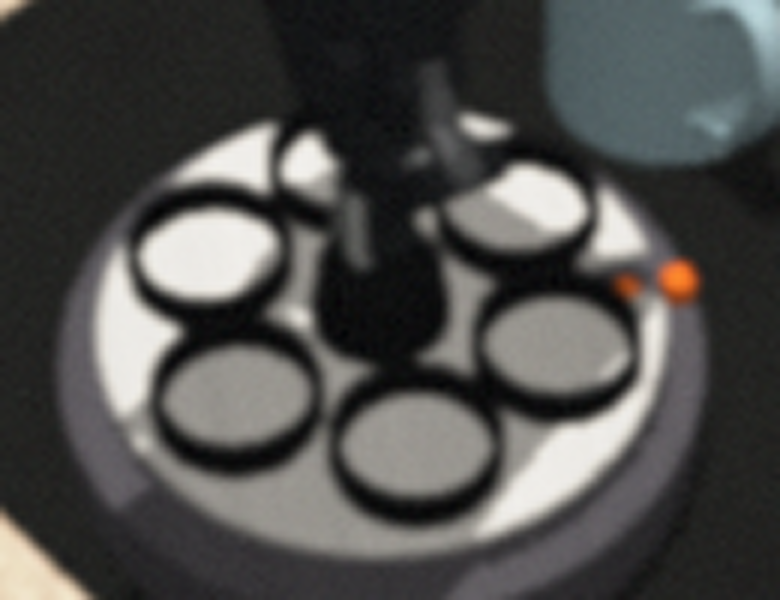

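The tip is over the hub in both views. I'll press gently and watch force and height.

Call:
arm_command(
  steps=[
    [[0,0,0],[0,0,0.003],-1],
    [[0,0,0],[0,0,0.006],-1],
    [[0,0,0],[0,0,0.008],-1],
    [[0,0,0],[0,0,0.01],-1],
    [[0,0,0],[0,0,0.012],-1],
    [[0,0,0],[0,0,0.012],-1],
  ],
)

```text
time: 8.65
eef_pos: [0.4981, 0.1361, 0.0785]
tcp_rot: [0.206, 0.978, 0.0, 0.001]
contact_force: [-2.4, -0.4, 5.2]
opening: 0.006
```

Call:
arm_command(
  steps=[
    [[0,0,0],[0,0,0.002],-1],
    [[0,0,0],[0,0,0.004],-1],
    [[0,0,0],[0,0,0.006],-1],
    [[0,0,0],[0,0,0.007],-1],
    [[0,0,0],[0,0,0.008],-1],
    [[0,0,0],[0,0,0.008],-1],
  ],
)

```text
time: 9.4
eef_pos: [0.4981, 0.1361, 0.0712]
tcp_rot: [0.206, 0.979, 0.0, 0.0]
contact_force: [-2.5, -0.8, 5.4]
opening: 0.001
```

Run:
```python
from h import *
c=angs('9',.047)
c=cam("scene"); save(c,"scene9.png",(250,200,380,300),6)
```

```text
t 9.4 pos [0.4981 0.1361 0.0712] F [-2.49 -0.78  5.38]
4 [281.5, 250.5] 0.0663 -39.1
30 [288.0, 255.9] 0.0832 -39.9
44 [295.3, 260.4] 0.0994 -39.0
```

View pics/side9.png

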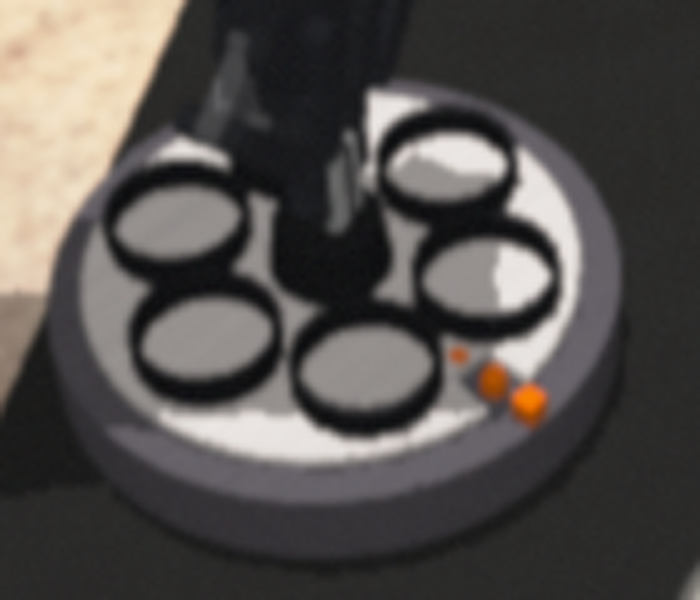

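The plate is down and level with its notch round the pin at (288,256), but the force has not risen yet. I'll press on to find the stop.

Call:
arm_command(
  steps=[
    [[0,0,0],[0,0,0.001],-1],
    [[0,0,0],[0,0,0.002],-1],
    [[0,0,0],[0,0,0.003],-1],
    [[0,0,0],[0,0,0.003],-1],
  ],
)

```text
time: 10.0
eef_pos: [0.4981, 0.1361, 0.071]
tcp_rot: [0.206, 0.979, -0.0, -0.001]
contact_force: [-8.2, -1.8, 16.3]
opening: 0.001
```

It hit the stop at z = 0.071 m, which is flush, with 16 N. Now I'll retreat.

Call:
arm_command(
  steps=[
    [[0,0,0],[0,0,0.0],-1],
    [[0,0,0],[0,0,-0.005],-1],
    [[0,0,0],[0,0,-0.02],-1],
    [[0,0,0],[0,0,-0.05],-1],
    [[0,0,0],[0,0,-0.1],-1],
    [[0,0,0],[0,0,-0.15],-1],
    [[0,0,0],[0.05,0,-0.18],-1],
    [[0,0,0],[0.05,0,-0.18],-1],
  ],
)

```text
time: 11.0
eef_pos: [0.4526, 0.1575, 0.2555]
tcp_rot: [0.205, 0.979, 0.001, 0.003]
contact_force: [1.0, -0.4, -0.4]
opening: 0.0
```

Run:
```python
from h import *
c=angs('10',.047)
x,e,k=platecentre(c,CT,.047); print(x,e)
c=cam("scene"); save(c,"scene10.png",(200,130,470,330),2.9)
x,e,k=platecentre(c,CT,.047); print(x,e)
```

```text
t 11.0 pos [0.4526 0.1575 0.2555] F [ 1.   -0.37 -0.37]
4 [281.5, 250.5] 0.0663 -39.1
28 [288.2, 255.6] 0.083 -39.4
42 [295.4, 260.3] 0.0994 -38.9
[0.49835761 0.13394841 0.09191184] 0.0017947940337765473
[0.49859832 0.13503553 0.09108296] 0.0006663477448369529
```

View pics/side10.png

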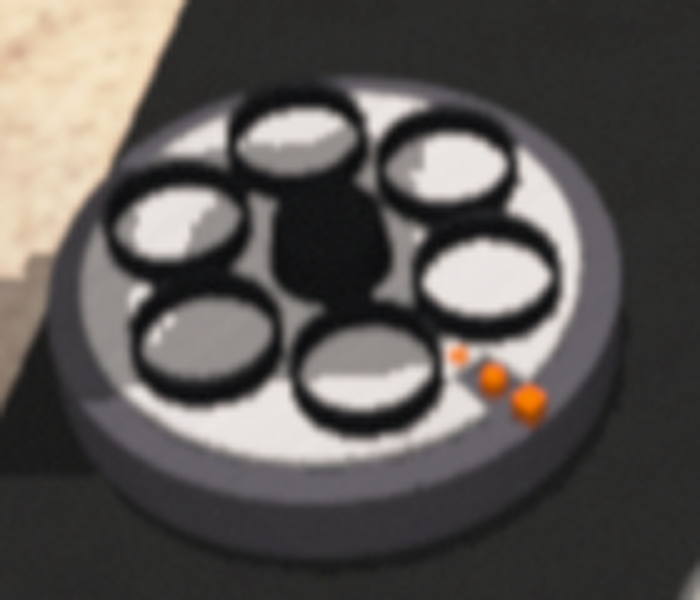

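View pics/scene10.png

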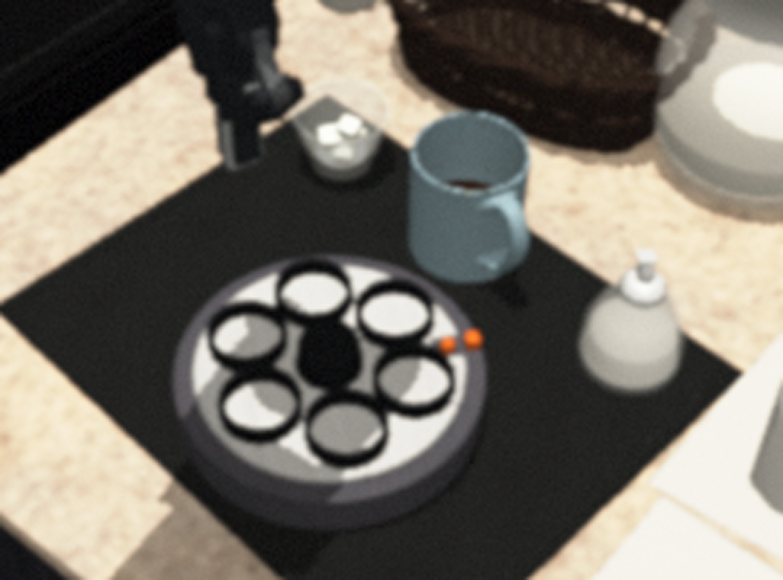

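The plate is flush on the drum with its notch round the pin. Mug, bowl and dispenser are in place and the arm is clear, so I'll hand in.

```bash
python3 -c "
from plant import *
print(sign_off())"
```

```text
the job is handed in; nothing more can be done
None
```

The plate is seated and locked on the stand, and the job was handed in at about 11 s of the 48 s allowed. sign_off gives no verdict, so the result rests on my own checks.

**What I did:** With the shut fingertips in the ring nearest the robot, I turned the plate about 15° counter-clockwise until the notch was over the pin. I then pressed on the hub until it stopped hard, and lifted the arm clear.

**Last checks:**
- **Height:** the press stopped with the fingertip at z = 0.071 m, which is flush, and the force rose from about 5 N to 16 N there.
- **Notch:** the dot by the notch is at −39.1°, the pin at −39.4° and the orange block at −38.9°, so they line up within about 0.5°.
- **Centre:** the two fixed cameras put the plate's centre within about 1.2 mm of each other, and where it was at the start.
- **Other objects:** in the final scene picture the mug, bowl and dispenser stand upright and look unmoved. I judged this by eye and did not measure their shift.

**Disagreement:** an early rough reading from the wrist camera put the plate's centre about 4.6 mm from where the fixed cameras did. I put this down to calibration and my hand-read pixel positions. I aimed the press between the two, nearer the fixed cameras' value.

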